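# Close the scrap hatch with its tongued board

## Task

Close the scrap hatch on the table with its tongued board: holding the board by the batten on its top, angle the tongue in under the groove's lip, push it back against the springy rubber seal until the opposite edge can pass the keeper, then lower the board flat, press it fully down onto the hatch floor so that it locks, and let go. Work gently, never forcing the board against the hatch, and leave the kitchen things where they are.

Things in the scene. Friction and masses are not known exactly. Their poses are not given: they have to be found in the camera images.
- deck_centre (a point): Hatch plinth, a wooden slab 20 mm thick, x -114 to +90, y +-118 mm about this point on its top face: the floor the board lies on; z up. The green frame on it is rigid and immovable, but its long slotted screw holes leave it up to 15 mm off along x, either way, new each time and NOT in any reading: feel for it. The locked board's centre is at x 0, y 0 plus that shift.
- groove_ref (a point): Where the groove rail's free edge would be with the frame unshifted, at floor level; true edge up to 15 mm off along x. The rail is on the -x side, 190 mm along y; the groove opens to +x under a lip 4 mm thick: underside 10 mm, top 14 mm above the floor. The lip-to-lip opening is 98 mm and the board 108 mm, so it must enter tilted 10 to 15 degrees, long tongue low.
- seal_ref (a point): Where the free face of the black rubber seal in the groove would be with the frame unshifted (4 mm in behind the lip's edge). It yields toward -x like a spring: 1.5 N at first touch, 1 N more per mm, 10.5 mm of travel, then hard. The far edge passes the keeper's lip only with the tongue pushed over 6 mm into the seal (7.5 N along x), best 8 to 10 mm (9.5 to 11.5 N), until flat; with less it lands on that lip.
- keeper_ref (a point): Where the inner face of the keeper's wall (+x side) would be with the frame unshifted, at floor level. A slanted lip juts 3 mm from it toward -x: edge 12 mm above the floor, underside sloping down to 8 mm at the wall, top 14 mm. Press the board flat on the floor; once let go, the seal (still 3 mm compressed) pushes its far edge under this lip. Cheeks 10 mm high at y = +-83 mm leave the board 8 mm of side play.
- board_grip (a point): Centre of the dark batten (20 in x, 100 in y, 40 mm high) on the loose pale hatch board, 36 mm above its underside. Board 84 x 150 x 16 mm, about 0.25 kg, starts flat on the table. On its -x edge a tongue 18 mm long, on its +x edge a short one 6 mm long, both 5 mm thick, flush with the underside. y along batten, z up; locked, its axes are parallel to the hatch's.
- tongue_tip (a point): Middle of the lower edge of the long tongue's tip: 60 mm from the board's centre toward -x, level with the underside. Axes as the board's.
- board: The same hatch board; origin at the centre of its underside, axes as above.
- deck: The hatch with frame and seal, fixed; origin on the table 20 mm below point deck_centre, same axes.
- pot: Bystander: aluminium pot, 170 mm wide, 110 mm high; origin under its centre.
- pot_lid: Bystander: lid lying on the pot, 180 mm wide, with a black knob; origin under its centre.
- colander: Bystander: purple plastic colander, 210 mm wide, 85 mm high, two loop handles; origin under its centre.
- spoon_long: Bystander: long wooden spoon, 320 mm, lying along its x.
- spoon_short: Bystander: short wooden spoon, 220 mm, lying along its x.
- mug: Bystander: blue ceramic mug, 80 mm wide, 95 mm high; origin under its centre.
- brush: Bystander: flat basting brush, 200 mm, lying along its x.
Not all that is in view belongs to the job. Several things look just like the board: the one meant starts farthest to the robot's right.

How it is judged:
On the way:
1. the tongue is in the hatch and pressed against it while the board is still tilted (over 5 degrees) (angle between board_grip's own z axis and vertical above 0.09 rad and z of tongue_tip in the frame of deck_centre below 0.008 m and x of tongue_tip in the frame of deck_centre below -0.038 m and y of tongue_tip in the frame of deck_centre between -0.012 and 0.012 m and contact force between board and deck above 3 N), for 0.1 s.
At the end, for the whole second after the job is handed in: Board flat in the hatch (tilt under 1.7 deg), underside within 2 mm of the hatch floor, square within 3.4 deg, long tongue on the groove side, centre within 19 mm in x (frame shift included) and 12 mm in y of the plinth's point; released and at rest (angle between board_grip's own z axis and vertical below 0.03 rad and z of board in the frame of deck_centre between -0.002 and 0.002 m and x of board in the frame of deck_centre between -0.019 and 0.019 m and y of board in the frame of deck_centre between -0.012 and 0.012 m and x of tongue_tip in the frame of deck_centre below -0.038 m and angle between the x axis of board_grip and the x axis of deck_centre, either way round below 0.06 rad and linear speed of board below 0.02 m/s and contact force between board and the fingers below 0.2 N); the robot touches nothing.
It fails at once if the board is forced against the hatch (contact over 60 N) (contact force between board and deck above 60 N).
It fails at once if a kitchen thing is moved more than 30 mm (distance of any of pot, pot_lid, colander, spoon_long, spoon_short, mug, brush from where it was at the start of the episode above 0.03 m).
It also fails if it takes over 64 s, if anything falls off the work surface, if the arm or the gripper's body presses on something with over 40 N, if the wrist force passes 120 N, or if a joint passes its speed limit or range.

## Robot

A 7-joint arm with a two-finger parallel gripper is mounted at the origin on the work surface. World frame = base frame: x ahead of the robot, y to its left, z up, the work surface at z = 0. Lengths are in m, angles in rad, forces in N, time in s.
With the tool pointing down it reaches from about 0.4 to 0.85 m from the base axis. Payload 4.5 kg.
Tool frame: the origin (TCP) lies between the finger pads; the fingertips stand 19 mm ahead of it and the grasp point (between the pads) is the TCP (r.tips_ahead is the distance from the TCP to the fingertips, in m); z points along the fingers, y is the line along which they close (so a half turn about z gives the same grasp; the last joint's range is limited). The gripper opens to 88 mm and grips with 3 to 60 N. Pads are 18 mm wide; open, the fingers measure 123 mm over their backs; the gripper's body (75 mm by 187 mm) begins 45 mm behind the grasp point.
Start: joints at [0.034, 0.689, -0.195, 1.565, 0.157, 0.902, -0.215], TCP at [0.625, 0, 0.258] pointing down, gripper open.
Joint ranges: [-3.01, 3.01], [-0.46, 2.08], [-1.47, 1.51], [0.13, 2.56], [-1, 4.14], [0.04, 2.09], [-2.66, 2.66]. Speed limits (rad/s): [2.57, 2.57, 3.14, 3.14, 3.14, 3.14, 3.14].

## Interface

Orientations are given as a unit quaternion [x, y, z, w].
In Python, from plant import r, cams, models gives the robot as it stands. The module is installed in compiled form; this text tells all that it offers.
- The arm moves only by the tool jog_arm, never from a script. Its arguments are lists of equal length, an entry for each row: "turn": the turn, a rotation vector about the tool's x, y, z in rad, a list of three; "translation": the shift along the tool's x, y, z in m, a list of three; "grip": the closure, from 0 (fully open) to 1 (shut). In form: {"turn": [[ax, ay, az], ...], "translation": [[tx, ty, tz], ...], "grip": [grip, ...]}. A call has 1 to 20 rows; each row is the pose to reach, as a shift and turn from the pose commanded when the call began, along the tool's axes at that moment; what a row does not reach only later rows make up. A row lasts 1/8 s, in which the tool goes at most 62.5 mm and 10.7 degrees, less where a joint would pass 70% of its speed; a pose out of reach is approached as far as the arm can. A call with a gripper value outside its range is refused whole. The fingers move at their own pace and stop on an object; "force" is the grip in N (left out, the last holds). Time passes only in rows, so rows that repeat a pose let the fingers close. It gives the time, the measured TCP pose, the force, the opening and the grip force at its end, in the units of the state.
- r.get_state(): the state, without advancing time (a new reading comes with each control period).
- cams.snapshot(name): name is "scene" or "side" or "wrist"; returns the picture (400x640x3 uint8, red, green, blue); there is no depth.
- cams.camera_params(name): a dict with "fx", "fy", "cx", "cy" (pixels), "eye" and "orientation" of the camera in the world. Camera axes: x right, y up, looking along -z (the intrinsics and any distortion apply to the point x, -y, -z); pixel columns grow to the right and rows downward; lengths in m; the calibration is good to about 2 mm. A picture is of the moment at which its call begins: read the wrist's pose just before it. camera_params takes no time and is no camera call; for the wrist camera it gives the pose at the moment of the call.
- r.finish_job(): hands the job in; it is judged then, once.
Trained networks look in the newest picture that a camera, given by its name, has taken for a name from the list of things; names that differ only in an ending like _2 or _b are one class to them, and where a whole thing is asked for, a point or a joint stands for the part that bears it (a point fixed in the world has none). Each returns a list of dicts, best first, with "p" (0 to 1); they miss things now and then, are a little off and sometimes report something else, mostly with a low value. They report only what shows in the picture. A call takes as long as a camera call. They do not tell look-alikes from the thing itself.
- models.find_in(camera, name): "position" ([x, y, z] in m, in world coordinates, good to about 4 mm: the middle of the surface that is visible of it).
- models.masks_of(camera, name): "pixels" (400x640 bool, what is visible of it).
- models.place_of(camera, name): "position" ([x, y, z] in m, in world coordinates, good to about 4 mm: a listed point, or the origin of a listed thing).
The state is a dict: "clock": time; "q": joint angles; "qd": joint speeds; "joint_torque": joint torques, N m; "tool_pos": TCP position; "eef_rot": TCP orientation; "contact_force": force on the tool from outside, world axes, zero at the start; "moment": the same for the moment, N m; "opening": opening from 0.0 (shut) to 1.0 (fully open); "finger_force": force on a finger pad.
Only numpy, scipy, OpenCV 4.12 (cv2) and the standard library are available. Lean on these libraries where they do the work, as an engineer would, in place of code of your own. Each camera call takes 0.05 s, during which the arm holds its last target. There are 200 camera calls.

## Working session

There is one attempt and no reset: what is moved stays moved. The work goes in short steps, Python scripts to look and compute and a tool call to move; the robot and the scene stay as the last step left them, time stands still between calls to the robot, and variables do not carry over. Pictures are saved under pics/ and viewed, at most 10 in all, crops included, and the job is handed in when it is done.

Besides the shell and the picture viewer there is one more tool, called as name(argument=value, ...) on one line, values as JSON. jog_arm: Moves the arm, as the interface text tells. Its arguments: {"type":"object","properties":{"turn":{"type":"array"},"translation":{"type":"array"},"grip":{"type":"array"},"force":{"type":"number"}},"required":["turn","translation","grip"]}

```bash
mkdir -p pics
python3 - <<'E'
from plant import r,cams,models
import cv2
for c in ["scene","side"]:
    im=cams.snapshot(c); cv2.imwrite(f"pics/{c}0.png",im[:,:,::-1])
    for n in ["board","board_grip","tongue_tip","deck_centre","groove_ref","keeper_ref","deck"]:
        print(c,n,[([round(float(v),4) for v in d["position"]],round(float(d["p"]),2)) for d in models.place_of(c,n)])
s=r.get_state();print(s["clock"],s["tool_pos"],s["eef_rot"],s["contact_force"])
E
```

```text
scene board []
scene board_grip []
scene tongue_tip []
scene deck_centre []
scene groove_ref []
scene keeper_ref []
scene deck []
side board [([0.5831, 0.1726, -0.0014], 0.92), ([0.392, 0.2668, 0.0006], 0.6)]
side board_grip [([0.3947, 0.2644, 0.0428], 0.98), ([0.5814, 0.1712, 0.0355], 0.79), ([0.7753, 0.1754, -0.0012], 0.27)]
side tongue_tip [([0.526, 0.1659, 0.0011], 0.84), ([0.3594, 0.2159, -0.0046], 0.79)]
side deck_centre [([0.5779, -0.1746, 0.0205], 0.88), ([0.652, 0.4926, 0.1081], 0.19), ([0.3666, -0.4412, 0.0014], 0.17)]
side groove_ref [([0.5265, -0.1836, 0.0207], 0.76), ([0.3387, 0.4175, -0.0026], 0.54), ([0.5817, -0.173, 0.0223], 0.29)]
side keeper_ref [([0.6227, -0.1611, 0.0176], 0.9)]
side deck [([0.5775, -0.1709, 0.0013], 0.72)]
0.8 [6.25015996e-01 2.77386035e-05 2.57768284e-01] [7.07113263e-01 7.07100297e-01 3.97726170e-05 2.42172979e-05] [ 0.36452786  0.49186912 -0.33816779]
```

View pics/scene0.png

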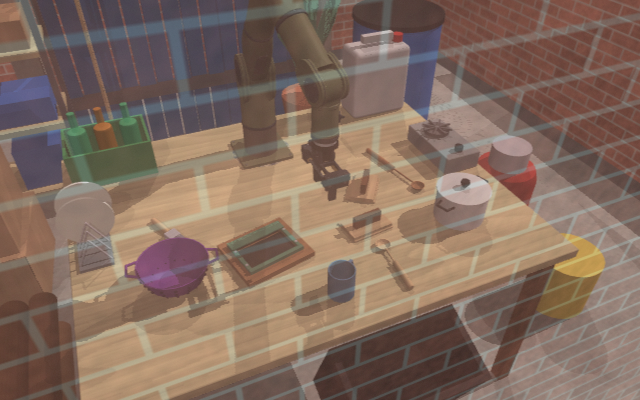

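View pics/side0.png

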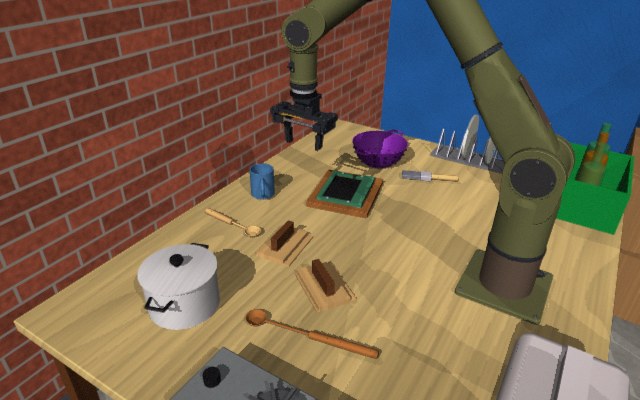

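The side view shows boards at about (285,243) and (322,285), the hatch at (345,190), and something pale behind the hatch at (352,163). That could be a third look-alike, so I'll zoom in. The scene camera is veiled by a brick overlay.

Run:
```python
import cv2,numpy as np
a=cv2.imread("pics/side0.png")[130:220,290:430]; b=cv2.imread("pics/scene0.png")[200:300,130:270]
a=cv2.resize(a,None,fx=5,fy=3.3*5/3.3*0.6,interpolation=3) if 0 else cv2.resize(a,(560,300*560//560),interpolation=3)
b=cv2.resize(b,(560,290),interpolation=3)
cv2.imwrite("pics/c1.png",np.vstack([a,b]))
```

```text
(no output)
```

View pics/c1.png

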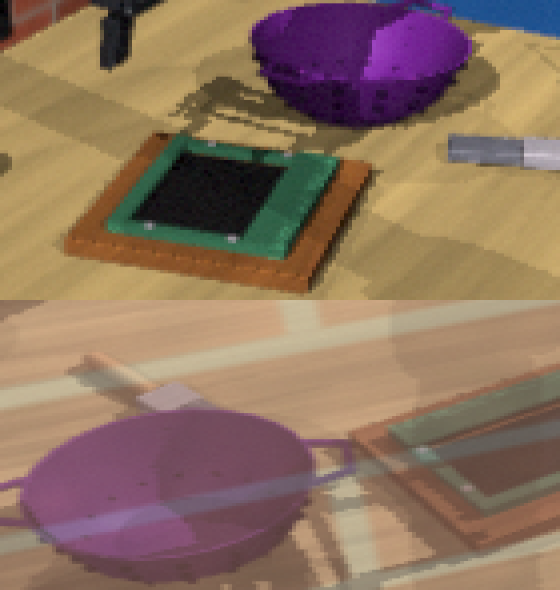

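Only the gripper's shadow, so there are just two boards. Ours is the one near (0.58, 0.17). Moving above it to measure with the wrist camera.

jog_arm(turn=[[0, 0, 0], [0, 0, 0], [0, 0, 0], [0, 0, 0], [0, 0, 0]], translation=[[0.05, -0.02, 0], [0.1, -0.04, 0], [0.15, -0.04, 0], [0.17, -0.045, 0], [0.17, -0.045, 0]], grip=[0, 0, 0, 0, 0])

```text
clock: 1.42
tool_pos: [0.5795, 0.171, 0.2577]
eef_rot: [0.706, 0.708, -0.0, -0.0]
contact_force: [0.4, -0.7, -0.5]
opening: 1.001
finger_force: 0.0
```

```bash
cat > h.py <<'E'
from plant import r,cams,models
import cv2,numpy as np
from scipy.spatial.transform import Rotation as R
def look(c,fn,names):
    p=cams.camera_params(c); im=cams.snapshot(c); cv2.imwrite(fn,im[:,:,::-1])
    for n in names:
        print(n,[([round(float(v),4) for v in d["position"]],round(float(d["p"]),2)) for d in models.place_of(c,n)])
    return p,im
def ray(p,uv,z):
    # pixels (N,2) -> world points on plane z
    uv=np.atleast_2d(np.asarray(uv,float)); d=np.c_[(uv[:,0]-p["cx"])/p["fx"],-(uv[:,1]-p["cy"])/p["fy"],-np.ones(len(uv))]
    w=R.from_quat(p["orientation"]).apply(d); e=np.asarray(p["eye"]); return e+w*((z-e[2])/w[:,2])[:,None]
def st():
    s=r.get_state(); print(round(s["clock"],2),np.round(s["tool_pos"],4),np.round(s["eef_rot"],4),"F",np.round(s["contact_force"],2),"M",np.round(s["moment"],2),"op",round(s["opening"],3),np.round(s["finger_force"],1)); return s
E
python3 - <<'E'
from h import *
import pickle
st();p,im=look("wrist","pics/w1.png",["board","board_grip","tongue_tip"]);pickle.dump(p,open("w1.pkl","wb"));print(p)
E
```

```text
1.43 [0.5795 0.171  0.2577] [ 7.062e-01  7.080e-01 -1.000e-04 -1.000e-04] F [ 0.41 -0.69 -0.49] M [-0.05 -0.01 -0.03] op 1.001 0.0
board [([0.5847, 0.1724, -0.0026], 0.94), ([0.3925, 0.2647, 0.0031], 0.67)]
board_grip [([0.3975, 0.2633, 0.0378], 0.82), ([0.5779, 0.1738, 0.0342], 0.66)]
tongue_tip [([0.3637, 0.2131, -0.0007], 0.72), ([0.5232, 0.1643, 0.0014], 0.57)]
{'fx': 314.9757673022155, 'fy': 314.9757673022155, 'cx': 316.9174906517126, 'cy': 195.3894653231734, 'eye': array([0.57967695, 0.238445  , 0.38516024]), 'orientation': array([-1.32354600e-01, -1.06692564e-05,  1.92057650e-03,  9.91200571e-01])}
```

View pics/w1.png

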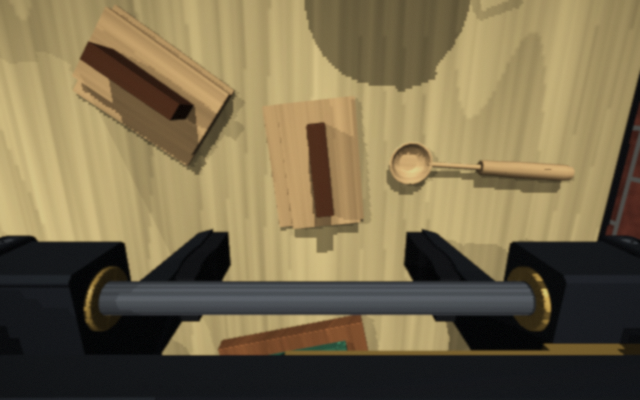

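The wrist view shows our board at about (315,165), batten top from (316,123) to (323,217), and long tongue on the left (-x). I'll back-project its corners and edges.

Run:
```python
from h import *
import pickle
p=pickle.load(open("w1.pkl","rb"))
im=cv2.imread("pics/w1.png")
# batten dark
hsv=cv2.cvtColor(im,cv2.COLOR_BGR2HSV); roi=np.zeros(im.shape[:2],bool); roi[110:225,290:345]=1
m=(hsv[...,2]<95)&roi
n,l,s,c=cv2.connectedComponentsWithStats(m.astype(np.uint8)); k=1+np.argmax(s[1:,4]); print(s[k])
ys=np.arange(128,212,4)
for nm,f in [("L",np.min),("R",np.max)]:
    uv=np.array([[f(np.where(l[y]==k)[0])+(0 if nm=="L" else 1),y+.5] for y in ys])
    w=ray(p,uv,0.056); a=np.polyfit(w[:,1],w[:,0],1); print(nm,"top slope dx/dy",a, "yaw",-np.arctan(a[0]))
print(ray(p,[[307,124],[325,123],[332,215],[315,217]],.056).round(4))
print(ray(p,[[266,107],[279,229]],.005).round(4), ray(p,[[352,97],[363,222]],.016).round(4))
```

```text
[ 307  123   27   95 1651]
L top slope dx/dy [-0.09345146  0.59035668] yaw 0.09318083618694595
R top slope dx/dy [-0.11422408  0.61297108] yaw 0.11373116611613723
[[0.5695 0.2244 0.056 ]
 [0.5878 0.2254 0.056 ]
 [0.5966 0.1266 0.056 ]
 [0.5778 0.1242 0.056 ]]
[[0.5203 0.2413 0.005 ]
 [0.5312 0.09   0.005 ]] [[0.6187 0.2524 0.016 ]
 [0.6373 0.104  0.016 ]]
```

Board centre is about (0.583, 0.175), yaw about +0.093. Before grasping I'll look at the hatch with the wrist camera.

jog_arm(turn=[[0, 0, 0], [0, 0, 0], [0, 0, 0], [0, 0, 0], [0, 0, 0], [0, 0, 0], [0, 0, 0], [0, 0, 0], [0, 0, 0]], translation=[[-0.05, 0, 0], [-0.1, 0, 0], [-0.15, 0, 0], [-0.2, 0, 0], [-0.25, 0, 0], [-0.3, 0, 0], [-0.35, 0, 0], [-0.35, 0, 0], [-0.35, 0, 0]], grip=[0, 0, 0, 0, 0, 0, 0, 0, 0])

```text
clock: 2.75
tool_pos: [0.5796, -0.1805, 0.2576]
eef_rot: [0.708, 0.706, 0.0, -0.0]
contact_force: [0.8, 0.5, 0.3]
opening: 1.002
finger_force: 0.0
```

Run:
```python
from h import *
import pickle
st();p,im=look("wrist","pics/w2.png",["deck","deck_centre","groove_ref","keeper_ref","seal_ref"]);pickle.dump(p,open("w2.pkl","wb"))
```

```text
2.75 [ 0.5796 -0.1805  0.2576] [ 7.077e-01  7.065e-01  1.000e-04 -3.000e-04] F [0.76 0.49 0.29] M [0.   0.02 0.01] op 1.002 0.0
deck [([0.5832, -0.1713, -0.0014], 0.87), ([0.3688, -0.4382, 0.0014], 0.25)]
deck_centre [([0.5804, -0.173, 0.023], 0.67), ([0.3684, -0.435, 0.0034], 0.24)]
groove_ref [([0.5265, -0.185, 0.0173], 0.83), ([0.5821, -0.4581, -0.001], 0.65)]
keeper_ref [([0.6244, -0.1644, 0.023], 0.72), ([0.3682, -0.4387, 0.0029], 0.32)]
seal_ref [([0.5239, -0.1822, 0.0219], 0.6)]
```

View pics/w2.png

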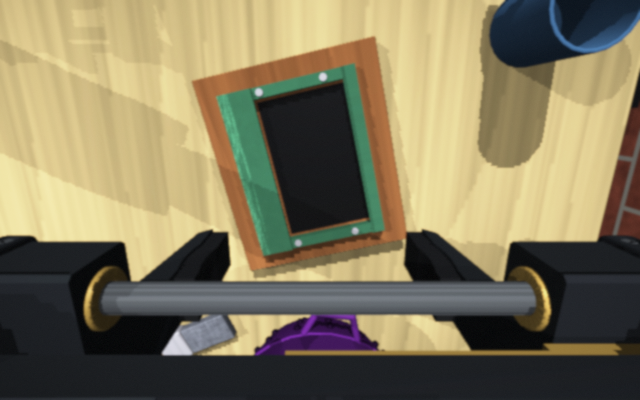

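The hatch is rotated about +0.2 rad. Plinth corners are near (194,81), (374,38), (407,240) and (254,272), and the dark opening spans (257,101) to (369,218). I'll fit its edges.

Run:
```python
from h import *
import pickle
p=pickle.load(open("w2.pkl","rb")); im=cv2.imread("pics/w2.png").astype(int)
hsv=cv2.cvtColor(im.astype(np.uint8),cv2.COLOR_BGR2HSV)
b,g,rr=[im[...,i] for i in range(3)]
green=(g>rr+15)&(g>b+5); green[:, :200]=0; green[:,400:]=0; green[:60]=0; green[245:]=0
# plinth/frame: anything between: brown = low V saturated vs table
def fit(pts,z,vert=True):
    w=ray(p,pts,z)[:,:2]; 
    for _ in range(3):
        c=w.mean(0); u=np.linalg.svd(w-c)[2]; res=(w-c)@u[1]; k=abs(res)<max(.0015,1.5*np.std(res)); w=w[k]
    d=u[0]*np.sign(u[0][1] if vert else u[0][0]); return c.round(4),d.round(4),(np.arctan2(-d[0],d[1]) if vert else np.arctan2(d[1],d[0])).round(4),len(w)
L=[];Ri=[];LO=[];RO=[]
for y in range(112,212,3):
    x=np.where(green[y])[0]; gap=np.argmax(np.diff(x)); L.append((x[gap]+1,y+.5)); Ri.append((x[gap+1],y+.5)); LO.append((x[0],y+.5)); RO.append((x[-1]+1,y+.5))
print("L lip z.034",fit(L,.034)," z.030",fit(L,.030)); print("R lip",fit(Ri,.034)," z.032",fit(Ri,.032)); print("RO",fit(RO,.034)); print("LO .034",fit(LO,.034),".02",fit(LO,.02))
print("plinth corners",ray(p,[[194,81],[374,38],[406,239],[254,270]],.02).round(4))
for y in (130,170): print([tuple(im[y,x]) for x in range(236,275,3)])
```

```text
L lip z.034 (array([ 0.5268, -0.1704]), array([-0.2174,  0.9761]), np.float64(0.2191), 34)  z.030 (array([ 0.5262, -0.1711]), array([-0.2174,  0.9761]), np.float64(0.2191), 34)
R lip (array([ 0.6259, -0.1704]), array([-0.2195,  0.9756]), np.float64(0.2213), 34)  z.032 (array([ 0.6261, -0.1708]), array([-0.2195,  0.9756]), np.float64(0.2213), 34)
RO (array([ 0.6422, -0.1705]), array([-0.2218,  0.9751]), np.float64(0.2237), 34)
LO .034 (array([ 0.4887, -0.1704]), array([-0.2159,  0.9764]), np.float64(0.2176), 34) .02 (array([ 0.4851, -0.1727]), array([-0.2159,  0.9764]), np.float64(0.2176), 34)
plinth corners [[ 0.4454 -0.0826  0.02  ]
 [ 0.6402 -0.0398  0.02  ]
 [ 0.6909 -0.2687  0.02  ]
 [ 0.4989 -0.3115  0.02  ]]
[(np.int64(124), np.int64(164), np.int64(88)), (np.int64(100), np.int64(134), np.int64(70)), (np.int64(100), np.int64(133), np.int64(70)), (np.int64(98), np.int64(131), np.int64(69)), (np.int64(99), np.int64(131), np.int64(69)), (np.int64(98), np.int64(130), np.int64(68)), (np.int64(98), np.int64(130), np.int64(68)), (np.int64(98), np.int64(130), np.int64(68)), (np.int64(78), np.int64(106), np.int64(66)), (np.int64(40), np.int64(62), np.int64(95)), (np.int64(26), np.int64(24), np.int64(25)), (np.int64(26), np.int64(24), np.int64(24)), (np.int64(25), np.int64(23), np.int64(23))]
[(np.int64(74), np.int64(120), np.int64(170)), (np.int64(131), np.int64(173), np.int64(105)), (np.int64(104), np.int64(138), np.int64(72)), (np.int64(107), np.int64(142), np.int64(74)), (np.int64(124), np.int64(164), np.int64(86)), (np.int64(101), np.int64(135), np.int64(70)), (np.int64(100), np.int64(134), np.int64(70)), (np.int64(101), np.int64(134), np.int64(71)), (np.int64(100), np.int64(134), np.int64(70)), (np.int64(102), np.int64(136), np.int64(71)), (np.int64(102), np.int64(135), np.int64(71)), (np.int64(100), np.int64(133), np.int64(70)), (np.int64(60), np.int64(88), np.int64(100))]
```

Deck centre is about (0.5806, -0.1730) with yaw 0.22. The lip edges read -0.052 and +0.045 in x, so the frame shift is about +0.5 mm, which I'll confirm by feel. Now the grasp.

jog_arm(turn=[[0, 0, -0.03], [0, 0, -0.06], [0, 0, -0.093], [0, 0, -0.093], [0, 0, -0.093], [0, 0, -0.093], [0, 0, -0.093], [0, 0, -0.093], [0, 0, -0.093], [0, 0, -0.093], [0, 0, -0.093], [0, 0, -0.093], [0, 0, -0.093], [0, 0, -0.093], [0, 0, -0.093], [0, 0, -0.093]], translation=[[0.05, 0, 0], [0.1, 0, 0], [0.15, 0, 0], [0.2, 0, 0], [0.25, 0.003, 0], [0.3, 0.003, 0], [0.34, 0.003, 0.03], [0.355, 0.003, 0.08], [0.355, 0.003, 0.13], [0.355, 0.003, 0.16], [0.355, 0.003, 0.185], [0.355, 0.003, 0.205], [0.355, 0.003, 0.217], [0.355, 0.003, 0.217], [0.355, 0.003, 0.217], [0.355, 0.003, 0.217]], grip=[0.4, 0.4, 0.4, 0.4, 0.4, 0.4, 0.4, 0.4, 0.4, 0.4, 0.4, 0.4, 0.4, 0.4, 0.4, 0.4], force=50)

```text
clock: 5.05
tool_pos: [0.5837, 0.1752, 0.0417]
eef_rot: [0.674, 0.739, 0.001, 0.0]
contact_force: [0.6, -0.6, -0.3]
opening: 0.597
finger_force: 0.0
```

jog_arm(turn=[[0, 0, 0], [0, 0, 0], [0, 0, 0], [0, 0, 0], [0, 0, 0], [0, 0, 0]], translation=[[0, 0, 0], [0, 0, 0], [0, 0, 0], [0, 0, 0], [0, 0, 0], [0, 0, 0]], grip=[1, 1, 1, 1, 1, 1], force=50)

```text
clock: 5.8
tool_pos: [0.583, 0.175, 0.0408]
eef_rot: [0.673, 0.739, 0.0, 0.0]
contact_force: [-0.6, 0.2, 1.0]
opening: 0.225
finger_force: 49.9
```

```bash
python3 -c "
from h import *
st()"
```

```text
5.8 [0.583  0.175  0.0408] [0.6734 0.7392 0.     0.    ] F [-0.65  0.25  1.04] M [-0.    0.09  0.01] op 0.225 49.9
```

jog_arm(turn=[[0, 0, 0], [0, 0, 0], [0, 0, 0], [0, 0, -0.03], [0, 0, -0.06], [0, 0, -0.09], [0, 0, -0.12], [0, 0, -0.127], [0, 0, -0.127], [0, 0, -0.127], [0, 0, -0.127], [0, 0, -0.127], [0, 0, -0.127]], translation=[[0, 0, -0.02], [0, 0, -0.06], [0, 0, -0.11], [-0.04, -0.004, -0.14], [-0.08, -0.008, -0.15], [-0.13, -0.013, -0.15], [-0.18, -0.018, -0.15], [-0.23, -0.023, -0.15], [-0.28, -0.028, -0.15], [-0.32, -0.032, -0.15], [-0.346, -0.035, -0.15], [-0.346, -0.035, -0.15], [-0.346, -0.035, -0.15]], grip=[1, 1, 1, 1, 1, 1, 1, 1, 1, 1, 1, 1, 1], force=55)

```text
clock: 7.42
tool_pos: [0.5803, -0.1712, 0.1912]
eef_rot: [0.625, 0.781, 0.001, -0.0]
contact_force: [0.2, 0.7, -3.3]
opening: 0.227
finger_force: 54.9
```

Run:
```python
from h import *
import pickle
s=st();p,im=look("wrist","pics/w3.png",["board","board_grip","tongue_tip"]);pickle.dump((p,s),open("w3.pkl","wb"))
```

```text
7.42 [ 0.5803 -0.1712  0.1912] [ 6.247e-01  7.808e-01  6.000e-04 -3.000e-04] F [ 0.16  0.66 -3.33] M [ 0.06 -0.03 -0.07] op 0.227 54.9
board [([0.5818, -0.1736, 0.1514], 0.71)]
board_grip [([0.5772, -0.1681, 0.1849], 0.58)]
tongue_tip [([0.5218, -0.1872, 0.1498], 0.94), ([0.5807, -0.171, 0.1494], 0.19)]
```

View pics/w3.png

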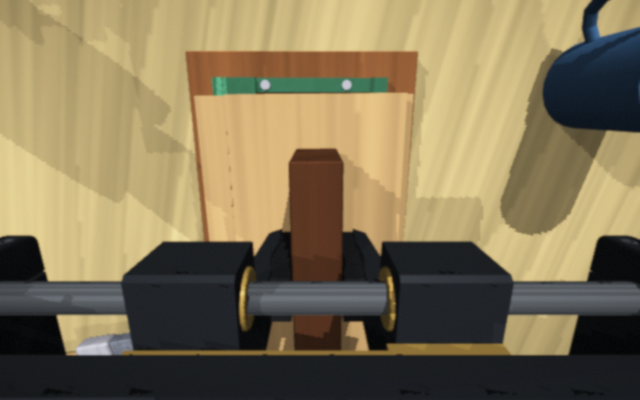

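The board is held square. Its +y edge is at row 94, batten end near (316,149), and the frame shows below, parallel to it. Checking the board's offset in the grip.

Run:
```python
from h import *
import pickle
p,s=pickle.load(open("w3.pkl","rb"))
t=R.from_quat(s["eef_rot"]).inv()
w=ray(p,[[200,94.5],[408,94.5]],s["tool_pos"][2]-.041+.016); print("edge in tool",t.apply(w-s["tool_pos"]).round(4),"tool x expect 0.075")
w=ray(p,[[294,149.5],[338,149.5]],s["tool_pos"][2]-.041+.056); print("batten end, expect 0.05",t.apply(w-s["tool_pos"]).round(4))
e=R.from_quat(s["eef_rot"]).as_matrix(); print(e.round(4), np.arctan2(-e[0,0],e[1,0]))
dc=np.array([.5806,-.1730]);c,sn=np.cos(.22),np.sin(.22)
th=.22
for xt,zt in [(-.044,.03),(-.044,.001)]:
    X=xt+.06*np.cos(th)-.041*np.sin(th); Z=.02+zt+.06*np.sin(th)+.041*np.cos(th)
    g=np.array([dc[0]+c*X,dc[1]+sn*X,Z]); print("target",g.round(4),"tool delta",(e.T@(g-s["tool_pos"])).round(4))
```

```text
edge in tool [[ 0.0741 -0.0537  0.0251]
 [ 0.0742  0.0424  0.0251]] tool x expect 0.075
batten end, expect 0.05 [[ 0.0537 -0.0078 -0.0149]
 [ 0.0537  0.0079 -0.0149]]
[[-2.194e-01  9.756e-01  3.000e-04]
 [ 9.756e-01  2.194e-01  1.300e-03]
 [ 1.200e-03  6.000e-04 -1.000e+00]] 0.2212426467873102
target [ 0.5861 -0.1718  0.1031] tool delta [-0.0019  0.0055  0.0881]
target [ 0.5861 -0.1718  0.0741] tool delta [-0.002   0.0054  0.1171]
```

jog_arm(turn=[[-0.06, 0, 0], [-0.12, 0, 0], [-0.18, 0, 0], [-0.22, 0, 0], [-0.22, 0, 0], [-0.22, 0, 0], [-0.22, 0, 0], [-0.22, 0, 0], [-0.22, 0, 0], [-0.22, 0, 0]], translation=[[0, 0.002, 0.01], [0, 0.004, 0.03], [0, 0.006, 0.055], [0, 0.006, 0.075], [0, 0.006, 0.088], [0, 0.006, 0.096], [0, 0.006, 0.104], [0, 0.006, 0.104], [0, 0.006, 0.104], [0, 0.006, 0.104]], grip=[1, 1, 1, 1, 1, 1, 1, 1, 1, 1])

```text
clock: 8.88
tool_pos: [0.5865, -0.1715, 0.0872]
eef_rot: [0.621, 0.776, 0.086, 0.069]
contact_force: [-0.2, 0.3, -3.3]
opening: 0.223
finger_force: 54.9
```

```bash
cat >> h.py <<'E'
DC=np.array([.5806,-.1730,.02]); D=R.from_euler("z",.22)
def deck(h=.041):
    s=st(); Rt=D.inv()*R.from_quat(s["eef_rot"]); m=Rt.as_matrix()
    bx,bz=m[:,1],-m[:,2]; P=D.inv().apply(s["tool_pos"]-DC); tip=P-.06*bx-h*bz; far=P+.048*bx-h*bz
    print("deck: TCP",P.round(4),"tip",tip.round(4),"far",far.round(4),"tilt",np.arcsin(bx[2]).round(4),"roll",m[2,0].round(4),"F",D.inv().apply(s["contact_force"]).round(2)); return s
E
python3 - <<'E'
from h import *
deck(); p,im=look("side","pics/s2.png",["tongue_tip"])
cv2.imwrite("pics/s2c.png",cv2.resize(im[100:240,260:450,::-1],None,fx=4,fy=4,interpolation=3))
E
```

```text
8.88 [ 0.5865 -0.1715  0.0872] [0.6214 0.7757 0.0859 0.0691] F [-0.22  0.28 -3.3 ] M [-0.06  0.36 -0.03] op 0.223 54.9
deck: TCP [0.0061 0.0001 0.0672] tip [-0.0435  0.0001  0.0141] far [0.0619 0.0001 0.0377] tilt 0.2209 roll -0.0004 F [-0.15  0.32 -3.3 ]
tongue_tip [([0.5381, -0.1867, 0.0356], 0.94), ([0.362, 0.2168, -0.0015], 0.9)]
```

View pics/s2c.png

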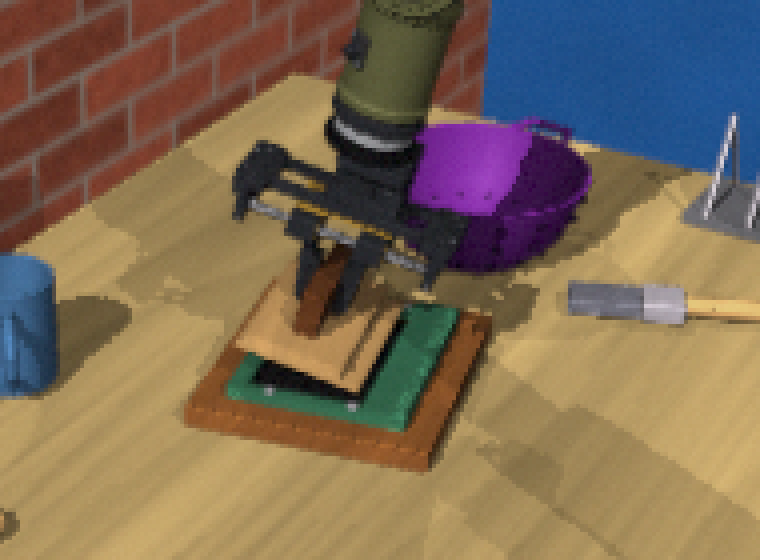

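The side view confirms the tongue side is low and just inside the groove side of the opening. Lowering nearly to the floor.

jog_arm(turn=[[0, 0, 0], [0, 0, 0], [0, 0, 0], [0, 0, 0], [0, 0, 0], [0, 0, 0]], translation=[[0, -0.0007, 0.003], [0, -0.0013, 0.006], [0, -0.002, 0.009], [0, -0.0026, 0.0117], [0, -0.0026, 0.0117], [0, -0.0026, 0.0117]], grip=[1, 1, 1, 1, 1, 1])

```text
clock: 9.72
tool_pos: [0.5862, -0.1714, 0.0748]
eef_rot: [0.621, 0.776, 0.086, 0.069]
contact_force: [0.9, -0.4, -2.9]
opening: 0.223
finger_force: 54.9
```

```bash
python3 -c "
from h import *
deck()"
```

```text
9.72 [ 0.5862 -0.1714  0.0748] [0.6214 0.7757 0.0857 0.0687] F [ 0.88 -0.35 -2.86] M [-0.04  0.33  0.01] op 0.223 54.9
deck: TCP [0.0059 0.0003 0.0548] tip [-0.0437  0.0003  0.0016] far [0.0616 0.0003 0.0252] tilt 0.2202 roll -0.0 F [ 0.78 -0.53 -2.86]
```

jog_arm(turn=[[0, 0, 0], [0, 0, 0], [0, 0, 0], [0, 0, 0], [0, 0, 0], [0, 0, 0]], translation=[[0, -0.0029, -0.0006], [0, -0.0059, -0.0013], [0, -0.0088, -0.002], [0, -0.0117, -0.0026], [0, -0.0117, -0.0026], [0, -0.0117, -0.0026]], grip=[1, 1, 1, 1, 1, 1])

```text
clock: 10.48
tool_pos: [0.5751, -0.174, 0.0749]
eef_rot: [0.621, 0.776, 0.086, 0.069]
contact_force: [1.7, -0.3, -2.7]
opening: 0.22
finger_force: 54.9
```

```bash
python3 -c "
from h import *
deck()"
```

```text
10.47 [ 0.5751 -0.174   0.0749] [0.6214 0.7757 0.0861 0.0691] F [ 1.74 -0.27 -2.72] M [-0.11  0.01 -0.07] op 0.22 54.9
deck: TCP [-0.0056  0.0002  0.0549] tip [-0.0552  0.0002  0.0018] far [0.0502 0.0002 0.0255] tilt 0.2212 roll -0.0002 F [ 1.64 -0.64 -2.72]
```

jog_arm(turn=[[0, 0, 0], [0, 0, 0], [0, 0, 0], [0, 0, 0], [0, 0, 0], [0, 0, 0]], translation=[[0, -0.001, -0.0002], [0, -0.002, -0.0004], [0, -0.003, -0.0007], [0, -0.004, -0.0009], [0, -0.004, -0.0009], [0, -0.004, -0.0009]], grip=[1, 1, 1, 1, 1, 1])

```text
clock: 11.22
tool_pos: [0.5713, -0.175, 0.075]
eef_rot: [0.621, 0.776, 0.086, 0.069]
contact_force: [5.1, 0.3, -3.2]
opening: 0.222
finger_force: 55.0
```

```bash
python3 -c "
from h import *
deck()"
```

```text
11.22 [ 0.5713 -0.175   0.075 ] [0.6214 0.7756 0.0862 0.0694] F [ 5.15  0.33 -3.21] M [-0.   -0.93 -0.23] op 0.222 55.0
deck: TCP [-0.0095  0.0001  0.055 ] tip [-0.059   0.0001  0.0019] far [0.0464 0.0001 0.0256] tilt 0.2218 roll -0.0005 F [ 5.09 -0.8  -3.21]
```

Contact with the seal begins near x = -0.0555, which agrees with vision. Pushing on to about 9 mm of compression.

jog_arm(turn=[[0, 0, 0], [0, 0, 0], [0, 0, 0], [0, 0, 0], [0, 0, 0], [0, 0, 0]], translation=[[0, -0.0012, -0.0002], [0, -0.0025, -0.0004], [0, -0.004, -0.0008], [0, -0.0056, -0.001], [0, -0.0056, -0.001], [0, -0.0056, -0.001]], grip=[1, 1, 1, 1, 1, 1])

```text
clock: 11.98
tool_pos: [0.568, -0.1757, 0.0754]
eef_rot: [0.621, 0.776, 0.088, 0.071]
contact_force: [8.4, -0.3, -4.1]
opening: 0.224
finger_force: 55.0
```

```bash
python3 -c "
from h import *
deck()"
```

```text
11.97 [ 0.568  -0.1757  0.0754] [0.621  0.7756 0.0879 0.071 ] F [ 8.45 -0.26 -4.07] M [ 0.13 -1.61 -0.33] op 0.224 55.0
deck: TCP [-0.0129  0.0001  0.0554] tip [-0.0621 -0.      0.002 ] far [0.0431 0.0001 0.0263] tilt 0.2264 roll -0.001 F [ 8.19 -2.09 -4.07]
```

jog_arm(turn=[[0, 0, 0], [0, 0, 0], [0, 0, 0], [0, 0, 0], [0, 0, 0]], translation=[[0, -0.001, 0.0005], [0, -0.002, 0.0004], [0, -0.0032, 0.0003], [0, -0.0032, 0.0003], [0, -0.0032, 0.0003]], grip=[1, 1, 1, 1, 1])

```text
clock: 12.6
tool_pos: [0.5667, -0.1761, 0.0754]
eef_rot: [0.621, 0.776, 0.089, 0.072]
contact_force: [8.7, 2.2, -0.3]
opening: 0.22
finger_force: 55.0
```

```bash
python3 -c "
from h import *
deck()"
```

```text
12.6 [ 0.5667 -0.1761  0.0754] [0.6207 0.7756 0.089  0.0723] F [ 8.66  2.23 -0.29] M [ 0.27 -1.84 -0.34] op 0.22 55.0
deck: TCP [-0.0142  0.      0.0554] tip [-0.0633 -0.0001  0.0018] far [0.0418 0.     0.0264] tilt 0.2299 roll -0.0017 F [ 8.94  0.28 -0.29]
```

jog_arm(turn=[[0, 0, 0], [0, 0, 0], [0.03, 0, 0], [0.055, 0, 0], [0.08, 0, 0], [0.11, 0, 0], [0.11, 0, 0], [0.11, 0, 0]], translation=[[0, -0.001, -0.0004], [0, -0.002, -0.0006], [0, -0.0008, 0.0012], [0, 0.0003, 0.0027], [0, 0.0012, 0.0045], [0, 0.0022, 0.0062], [0, 0.0022, 0.0062], [0, 0.0022, 0.0062]], grip=[1, 1, 1, 1, 1, 1, 1, 1])

```text
clock: 13.6
tool_pos: [0.5708, -0.1752, 0.0697]
eef_rot: [0.624, 0.779, 0.047, 0.039]
contact_force: [10.3, 0.8, -1.5]
opening: 0.221
finger_force: 55.0
```

```bash
python3 -c "
from h import *
deck()"
```

```text
13.6 [ 0.5708 -0.1752  0.0697] [0.6237 0.7793 0.0467 0.0385] F [10.27  0.84 -1.48] M [ 0.22 -2.21 -0.31] op 0.221 55.0
deck: TCP [-0.0101 -0.      0.0497] tip [-0.0647 -0.0001  0.0017] far [ 0.0425 -0.      0.0148] tilt 0.1212 roll -0.0018 F [10.21 -1.42 -1.48]
```

Force is 10.2 N (about 9 mm of compression), and the far edge has clearance. Lowering to flat.

jog_arm(turn=[[0.03, 0, 0], [0.055, 0, 0], [0.085, 0, 0], [0.115, 0, 0], [0.115, 0, 0], [0.115, 0, 0]], translation=[[0, 0.0012, 0.0018], [0, 0.0022, 0.0034], [0, 0.0032, 0.0052], [0, 0.0042, 0.0069], [0, 0.0042, 0.0069], [0, 0.0042, 0.0069]], grip=[1, 1, 1, 1, 1, 1])

```text
clock: 14.35
tool_pos: [0.5754, -0.1742, 0.063]
eef_rot: [0.625, 0.781, 0.002, 0.003]
contact_force: [11.4, 0.8, -1.9]
opening: 0.226
finger_force: 55.0
```

```bash
python3 -c "
from h import *
deck()"
```

```text
14.35 [ 0.5754 -0.1742  0.063 ] [0.625  0.7806 0.0018 0.0026] F [11.43  0.79 -1.89] M [ 0.17 -2.24 -0.3 ] op 0.226 55.0
deck: TCP [-0.0053 -0.0001  0.043 ] tip [-0.0651 -0.0002  0.0016] far [ 0.0429 -0.0001  0.0023] tilt 0.006 roll -0.0018 F [11.32 -1.73 -1.89]
```

jog_arm(turn=[[0.006, 0, 0], [0.006, 0, 0], [0.006, 0, 0], [0.006, 0, 0], [0.006, 0, 0]], translation=[[0, 0, 0.001], [0, 0, 0.002], [0, 0, 0.003], [0, 0, 0.003], [0, 0, 0.003]], grip=[1, 1, 1, 1, 1])

```text
clock: 14.98
tool_pos: [0.5756, -0.174, 0.0607]
eef_rot: [0.625, 0.781, -0.0, 0.001]
contact_force: [9.3, 2.3, 4.7]
opening: 0.227
finger_force: 55.0
```

```bash
python3 -c "
from h import *
deck()"
```

```text
14.97 [ 0.5756 -0.174   0.0607] [ 6.250e-01  7.807e-01 -4.000e-04  9.000e-04] F [9.29 2.33 4.7 ] M [ 0.36 -1.91 -0.32] op 0.227 55.0
deck: TCP [-0.0051  0.0001  0.0407] tip [-0.0651 -0.     -0.0003] far [ 0.0429  0.     -0.0002] tilt 0.0005 roll -0.0019 F [9.57 0.25 4.7 ]
```

The board is flat on the floor (z about 0, tilt about 0). Pressing a little more, then letting the seal carry it under the keeper while still held.

jog_arm(turn=[[0, 0, 0], [0, 0, 0], [0, 0, 0], [0, 0, 0], [0, 0, 0], [0, 0, 0], [0, 0, 0], [0, 0, 0], [0, 0, 0]], translation=[[0, 0, 0.001], [0, 0, 0.002], [0, 0, 0.002], [0, 0.002, 0.001], [0, 0.004, 0.001], [0, 0.006, 0.001], [0, 0.008, 0.001], [0, 0.009, 0.001], [0, 0.009, 0.001]], grip=[1, 1, 1, 1, 1, 1, 1, 1, 1])

```text
clock: 16.1
tool_pos: [0.5763, -0.1739, 0.0606]
eef_rot: [0.626, 0.78, -0.006, -0.005]
contact_force: [-8.9, 0.6, 27.6]
opening: 0.22
finger_force: 55.3
```

```bash
python3 -c "
from h import *
deck()"
```

```text
16.1 [ 0.5763 -0.1739  0.0606] [ 0.6255  0.7802 -0.0065 -0.0045] F [-8.95  0.56 27.57] M [ 0.37  1.16 -0.13] op 0.22 55.3
deck: TCP [-0.0044  0.0001  0.0406] tip [-0.0651  0.0001  0.0006] far [ 0.0429  0.     -0.0011] tilt -0.0158 roll -0.0011 F [-8.61  2.5  27.57]
```

Friction holds the board while it is pressed. Easing the downward load so that the seal can move it.

jog_arm(turn=[[0, 0, 0], [0, 0, 0], [0, 0, 0], [0, 0, 0], [0, 0, 0]], translation=[[0, -0.003, 0], [0, -0.003, -0.0006], [0, -0.003, -0.0012], [0, -0.002, -0.0014], [0, -0.001, -0.0014]], grip=[1, 1, 1, 1, 1])

```text
clock: 16.73
tool_pos: [0.5779, -0.1735, 0.0607]
eef_rot: [0.625, 0.78, -0.004, -0.003]
contact_force: [-1.1, 0.2, 12.4]
opening: 0.224
finger_force: 55.1
```

```bash
python3 -c "
from h import *
deck()"
```

```text
16.73 [ 0.5779 -0.1735  0.0607] [ 0.6253  0.7804 -0.0044 -0.003 ] F [-1.11  0.22 12.45] M [ 0.23 -0.17 -0.22] op 0.224 55.1
deck: TCP [-0.0027  0.0001  0.0407] tip [-0.0631  0.0001  0.0003] far [ 0.0449  0.0001 -0.0008] tilt -0.0106 roll -0.0009 F [-1.04  0.46 12.45]
```

jog_arm(turn=[[-0.004, 0, 0], [-0.008, 0, 0], [-0.008, 0, 0], [-0.008, 0, 0], [-0.008, 0, 0], [-0.008, 0, 0]], translation=[[0, 0.001, -0.0004], [0, 0.002, -0.0008], [0, 0.003, -0.001], [0, 0.004, -0.001], [0, 0.005, -0.001], [0, 0.005, -0.001]], grip=[1, 1, 1, 1, 1, 1])

```text
clock: 17.48
tool_pos: [0.5809, -0.1728, 0.0607]
eef_rot: [0.625, 0.78, -0.003, -0.002]
contact_force: [-2.0, 0.0, 9.7]
opening: 0.22
finger_force: 55.0
```

```bash
python3 -c "
from h import *
deck()"
```

```text
17.48 [ 0.5809 -0.1728  0.0607] [ 0.6254  0.7803 -0.0027 -0.002 ] F [-2.04  0.02  9.66] M [ 0.05  0.22 -0.16] op 0.22 55.0
deck: TCP [0.0004 0.0001 0.0407] tip [-0.0599  0.0002  0.0001] far [ 0.0481  0.0001 -0.0006] tilt -0.0068 roll -0.0003 F [-1.99  0.46  9.66]
```

The far edge is now under the keeper lip. One more small slide, then release and retreat.

jog_arm(turn=[[0, 0, 0], [0, 0, 0], [0, 0, 0], [0, 0, 0]], translation=[[0, 0.001, -0.0002], [0, 0.002, -0.0003], [0, 0.0025, -0.0003], [0, 0.0025, -0.0003]], grip=[1, 1, 1, 1])

```text
clock: 17.98
tool_pos: [0.5812, -0.1727, 0.0607]
eef_rot: [0.626, 0.78, -0.004, -0.004]
contact_force: [-6.1, -1.0, 12.2]
opening: 0.222
finger_force: 55.1
```

```bash
python3 -c "
from h import *
deck()"
```

```text
17.98 [ 0.5812 -0.1727  0.0607] [ 0.6256  0.7802 -0.0043 -0.0036] F [-6.09 -1.03 12.24] M [ 0.    0.82 -0.13] op 0.222 55.1
deck: TCP [0.0006 0.0001 0.0407] tip [-0.0599  0.0002  0.0004] far [ 0.0481  0.0001 -0.0008] tilt -0.0112 roll 0.0001 F [-6.16  0.33 12.24]
```

jog_arm(turn=[[0, 0, 0], [0, 0, 0], [0, 0, 0], [0, 0, 0], [0, 0, 0], [0, 0, 0], [0, 0, 0], [0, 0, 0], [0, 0, 0], [0, 0, 0], [0, 0, 0], [0, 0, 0]], translation=[[0, 0, 0], [0, 0, 0], [0, 0, 0], [0, 0, 0], [0, 0, 0], [0, 0, -0.02], [0, 0, -0.05], [0, 0, -0.09], [0, 0, -0.14], [0, 0, -0.19], [0, 0, -0.19], [0, 0, -0.19]], grip=[0.8, 0.6, 0.5, 0.5, 0.5, 0.5, 0.5, 0.5, 0.5, 0.5, 0.5, 0.5])

```text
clock: 19.48
tool_pos: [0.5854, -0.1715, 0.2505]
eef_rot: [0.625, 0.78, -0.001, -0.001]
contact_force: [-1.5, 0.1, -0.3]
opening: 0.5
finger_force: 0.0
```

Run:
```python
from h import *
import pickle
s=st();p,im=look("wrist","pics/w4.png",["board","tongue_tip","board_grip"]);pickle.dump(p,open("w4.pkl","wb"))
p2,im2=look("side","pics/s4.png",["board"])
cv2.imwrite("pics/f.png",np.vstack([im[:330,:,::-1][:, 0:640],cv2.resize(im2[150:225,280:420,::-1],(640,250),interpolation=3)]))
```

```text
19.48 [ 0.5854 -0.1715  0.2505] [ 0.6252  0.7805 -0.0013 -0.0009] F [-1.46  0.05 -0.28] M [ 0.01 -0.02 -0.01] op 0.5 0.0
board [([0.5829, -0.1737, 0.0226], 0.86)]
tongue_tip [([0.5239, -0.1891, 0.0213], 0.82)]
board_grip [([0.5761, -0.1691, 0.055], 0.74)]
board [([0.3924, 0.2659, 0.0001], 0.73), ([0.5809, -0.1734, 0.0211], 0.64)]
```

View pics/f.png

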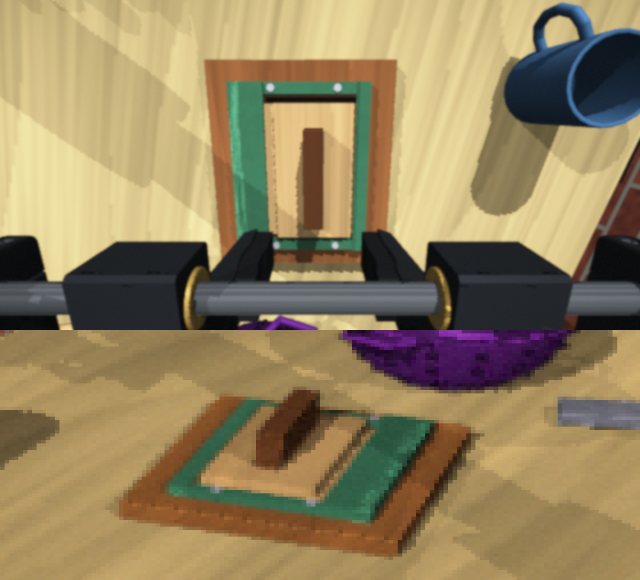

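The pictures show the board flat in the frame, parallel to it, with only a thin even gap at the keeper. The fingers are clear and the other things undisturbed. Handing in.

```bash
python3 -c "
from plant import r
print(r.finish_job())"
```

```text
the job is handed in; nothing more can be done
None
```

The scrap hatch is closed: the final pictures show the board flat in the frame with its far edge under the keeper's lip, and I let go and handed the job in at about 20 s, though no verdict came back.

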